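Stack a clutch pack on its splined hub

TASK

Build up the clutch pack on the splined hub before it is packed: lower the smooth-edged separator plate onto the hub first, with its tab pointing directly away from the end plate's tab, then the disc with the toothed rim on top of it with its tab right above the end plate's tab. Both must lie flat, fully home on the splines; lower them rather than dropping them, and leave the packing tubes and the wrench where they are.

Things in the scene. Friction and masses are not known exactly. Their poses are not given: they have to be found in the camera images.
- separator: Separator plate, smooth round edge: flat bare-aluminium ring 10 mm thick, 90 mm outside, 49 mm bore, with four inward teeth (17 mm wide, tips on a 33 mm circle, at 45 degrees to the tab) and one 24 mm wide tab reaching 100 mm from the centre. Origin: ring centre on the underside; x along the tab, z up. 120 to 220 g. Starts flat on either pad.
- disc: Friction disc, toothed rim (11 square teeth, 106 mm over them): flat bare-aluminium ring 10 mm thick, 90 mm outside, 49 mm bore, with four inward teeth (17 mm wide, tips on a 33 mm circle, at 45 degrees to the tab) and one 24 mm wide tab reaching 100 mm from the centre. Origin: ring centre on the underside; x along the tab, z up. 120 to 220 g. Starts flat on either pad.
- separator_tab (a point): Grip point of the separator's tab, 80 mm from its centre, half way through the thickness, 25 mm above the bench at the start. The tab is the handle: it is 24 mm wide and overhangs the pad (and later the hub), so fingers can straddle it from above and reach below it.
- disc_tab (a point): Grip point of the disc's tab, 80 mm from its centre, half way through the thickness, 25 mm above the bench at the start. It overhangs like the separator's.
- hub: Splined steel hub on a stand fixed to the bench. Origin: on its axis at bench level; x along the tab of its end plate (roughly to the robot's left), z up. Foot 150 x 110 x 8 mm, neck 68 mm diameter, then the end plate, fixed: 90 mm diameter, z 30 to 40 mm, tab 24 mm wide out to 100 mm along +x. The splined part stands above, up to z 90 mm.
- hub_seat (a point): On the hub's axis, top of the end plate (z 40 mm). From here up: core 28 mm diameter, four splines along hub +-x and +-y, 8 mm wide, out to 22 mm radius, z 40 to 74 mm, roof-shaped tops to 78 mm; cone above to z 90 mm. Plate teeth go between splines at any quarter turn, play 1.8 mm, 0.09 rad. Home: undersides at z 40 mm, then 50 mm.
- hub_tab (a point): Point on top of the end plate's tab, 80 mm from the hub's axis, 40 mm above the bench.
- pad_a: One of two pads of corrugated board, 80 x 80 x 20 mm, fixed to the bench; a plate lies on it. Origin: centre of its underside.
- pad_b: The other pad, the same.
- tube_standing: Bystander: filled clear packing tube, standing, 66 mm wide, 170 mm tall, loose. Origin: centre of its foot.
- tube_lying: Bystander: the same kind of tube lying down beyond the hub, 170 mm long, 66 mm high; x along its length, origin below its middle at bench level.
- wrench: Bystander: steel wrench 180 mm long lying on the bench, at the right, near the robot.

How it is judged:
On the way:
1. the separator is home on the hub, tab opposite the end plate's tab, before the disc (z of separator in the frame of hub between 0.038 and 0.0425 m and horizontal distance between separator and hub below 0.005 m and angle between separator's own z axis and vertical below 0.05 rad and x of separator_tab in the frame of hub below -0.074 m and linear speed of separator below 0.02 m/s), for 0.2 s.
At the end, for the whole second after the job is handed in: Undersides 38 to 42.5 mm (separator) and 48 to 52.5 mm (disc) above the bench, centres within 5 mm of the hub axis, tilt under 0.05 rad, tab points at least 74 mm out along the hub's x: separator opposite the end plate's tab, disc over it; both under 0.02 m/s (all of step 1 and z of disc in the frame of hub between 0.048 and 0.0525 m and horizontal distance between disc and hub below 0.005 m and angle between disc's own z axis and vertical below 0.05 rad and x of disc_tab in the frame of hub above 0.074 m and linear speed of disc below 0.02 m/s); the robot touches nothing.
It fails at once if the separator is dropped or slammed onto the hub (falling or moving faster than 0.6 m/s within 30 mm of the hub's axis) (horizontal distance between separator and hub below 0.03 m and height (world z) of separator below 0.09 m and linear speed of separator above 0.6 m/s).
It fails at once if the disc is dropped or slammed onto the hub (falling or moving faster than 0.6 m/s within 30 mm of the hub's axis) (horizontal distance between disc and hub below 0.03 m and height (world z) of disc below 0.09 m and linear speed of disc above 0.6 m/s).
It fails at once if the standing tube is knocked more than 40 mm from its place (distance of tube_standing from where it was at the start of the episode above 0.04 m).
It fails at once if the lying tube is knocked more than 40 mm from its place (distance of tube_lying from where it was at the start of the episode above 0.04 m).
It fails at once if the wrench is knocked more than 40 mm from its place (distance of wrench from where it was at the start of the episode above 0.04 m).
It also fails if it takes over 66 s, if anything falls off the work surface, if the arm or the gripper's body presses on something with over 40 N, if the wrist force passes 120 N, or if a joint passes its speed limit or range.

ROBOT

A 7-joint arm with a two-finger parallel gripper is mounted at the origin on the work surface. World frame = base frame: x ahead of the robot, y to its left, z up, the work surface at z = 0. Lengths are in m, angles in rad, forces in N, time in s.
With the tool pointing down it reaches from about 0.4 to 0.85 m from the base axis. Payload 10.4 kg.
Tool frame: the origin (TCP) lies between the finger pads; the fingertips stand 25 mm ahead of it and the grasp point (between the pads) lies 6 mm ahead of it; z points along the fingers, y is the line along which they close (so a half turn about z gives the same grasp; the last joint's range is limited). The gripper opens to 85 mm and grips with 20 to 120 N. Pads are 22 mm wide; open, the fingers measure 114 mm over their backs; the gripper's body (76 mm by 85 mm) begins 54 mm behind the grasp point. The pads swing forward as they close: fully open they stand 13 mm farther back than shut.
Start: joints at [1.31, 0.332, -0.065, 1.46, 0.022, 1.35, -0.088], TCP at [0.147, -0.607, 0.256] pointing down, gripper open.
Joint ranges: [-2.6, 2.6], [-0.5, 2.12], [-1.47, 1.34], [0.16, 2.42], [-1.27, 4.41], [0.06, 2.06], [-2.6, 2.6]. Speed limits (rad/s): [2.22, 2.22, 2.79, 2.79, 3.14, 3.14, 3.14].

INTERFACE

Orientations are given as a unit quaternion [x, y, z, w].
In Python, from rig import arm gives the robot as it stands. The module is installed in compiled form; this text tells all that it offers.
- The arm moves only by the tool arm_command, never from a script. Its argument "motion" is a list of rows, each a list of 7 numbers: the shift along the tool's x, y, z in units of 0.6 m (1.0 is 0.6 m), then the turn, a rotation vector about the tool's x, y, z in units of 0.5 rad (1.0 is 0.5 rad), then the gripper command: -1 is shut, 1 is fully open, values between are in proportion. A call has 1 to 20 rows; each row shifts and turns the commanded pose from where the row before left it, along the tool's axes as they then stand; what a row does not reach is not made up. A row lasts 1/12 s, in which the tool goes at most 41.7 mm and 7.16 degrees, less where a joint would pass 70% of its speed; a pose out of reach is approached as far as the arm can. A call with a number of a shift or a turn outside -1 to 1 is refused whole. A call with a gripper value outside its range is refused whole. The fingers move at their own pace and stop on an object; "squeeze" is the grip in N (left out, the last holds). Time passes only in rows, so rows that do not move let the fingers close. It gives the time, the measured TCP pose, the force, the opening and the grip force at its end, in the units of the state.
- arm.observe(): the state, without advancing time (a new reading comes with each control period).
- arm.snapshot(name): name is "scene" or "top" or "wrist"; returns the picture (420x560x3 uint8, blue, green, red); there is no depth.
- arm.camera_model(name): a dict with "intrinsics" (3x3 intrinsics, pixels), "pose" (4x4, takes a point from camera to world coordinates); the wrist camera has in their place "T_tool_cam" (4x4, takes a point from camera to tool coordinates, whose origin is the TCP and whose axes are the flange's). Camera axes: x right, y down, z forward; pixel columns grow to the right and rows downward; lengths in m; the calibration is good to about 2 mm. A picture is of the moment at which its call begins: read the wrist's pose just before it. camera_model takes no time and is no camera call.
- arm.close_job(): hands the job in; it is judged then, once.
The state is a dict: "time_s": time; "q": joint angles; "dq": joint speeds; "joint_efforts": joint torques, N m; "tool_pos": TCP position; "tool_rot": TCP orientation; "wrist_force": force on the tool from outside, world axes, zero at the start; "moment": the same for the moment, N m; "width": opening from 0.0 (shut) to 1.0 (fully open); "finger_force": force on a finger pad.
Only numpy, scipy, OpenCV 4.12 (cv2) and the standard library are available. Lean on these libraries where they do the work, as an engineer would, in place of code of your own. Each camera call takes 0.05 s, during which the arm holds its last target. There are 200 camera calls.

## Working session

There is one attempt and no reset: what is moved stays moved. The work goes in short steps, Python scripts to look and compute and a tool call to move; the robot and the scene stay as the last step left them, time stands still between calls to the robot, and variables do not carry over. Pictures are saved under pics/ and viewed, at most 10 in all, crops included, and the job is handed in when it is done.

Besides the shell and the picture viewer there is one more tool, called after "Request:" as a command line: name --pt "numbers of a row" for each row, then --argument value for the rest. arm_command: Moves the arm, as the interface text tells. Its arguments: {"type":"object","properties":{"motion":{"type":"array","items":{"type":"array","items":{"type":"number","minimum":-1,"maximum":1}}},"squeeze":{"type":"number"}},"required":["motion"]}

```bash
mkdir -p pics; ls; python3 - <<'E'
from rig import arm
import cv2,json
s=arm.observe();print({k:s[k] for k in('time_s','tool_pos','tool_rot','width','wrist_force')})
for n in('top','scene'):
    cv2.imwrite(f'pics/{n}0.png',arm.snapshot(n));m=arm.camera_model(n);print(m)
print(arm.camera_model('wrist'))
E
```

```text
pics
{'time_s': 0.0, 'tool_pos': array([ 0.14711867, -0.60708019,  0.25551443]), 'tool_rot': array([ 9.92940382e-01,  1.18612348e-01, -1.28239201e-04, -7.01614795e-04]), 'width': 1.001227733454948, 'wrist_force': array([ 0.76725452,  0.33145325, -0.3254557 ])}
{'intrinsics': array([[399.49300772,   0.        , 280.45523588],
       [  0.        , 399.49300772, 206.06740353],
       [  0.        ,   0.        ,   1.        ]]), 'pose': array([[ 0.01753511, -0.98628504,  0.16411682,  0.37647156],
       [-0.99977529, -0.01534051,  0.01463014,  0.00867844],
       [-0.01191185, -0.16433649, -0.98633241,  1.13708035],
       [ 0.        ,  0.        ,  0.        ,  1.        ]])}
{'intrinsics': array([[424.45400191,   0.        , 280.88028272],
       [  0.        , 424.45400191, 205.94666824],
       [  0.        ,   0.        ,   1.        ]]), 'pose': array([[ 0.30372756,  0.59531252, -0.74387672,  1.38978365],
       [ 0.95269232, -0.18053308,  0.24451001, -0.25409257],
       [ 0.01126551, -0.78295007, -0.62198254,  0.76222831],
       [ 0.        ,  0.        ,  0.        ,  1.        ]])}
{'intrinsics': array([[347.81902005,   0.        , 278.94520657],
       [  0.        , 347.81902005, 212.80989487],
       [  0.        ,   0.        ,   1.        ]]), 'T_tool_cam': array([[ 1.68962386e-04, -9.48049172e-01, -3.18123779e-01,
         8.38938877e-02],
       [ 9.99999645e-01,  4.22902896e-04, -7.29182885e-04,
        -1.71871631e-04],
       [ 8.25836698e-04, -3.18123543e-01,  9.48048907e-01,
        -1.18754238e-01],
       [ 0.00000000e+00,  0.00000000e+00,  0.00000000e+00,
         1.00000000e+00]])}
```

View pics/top0.png

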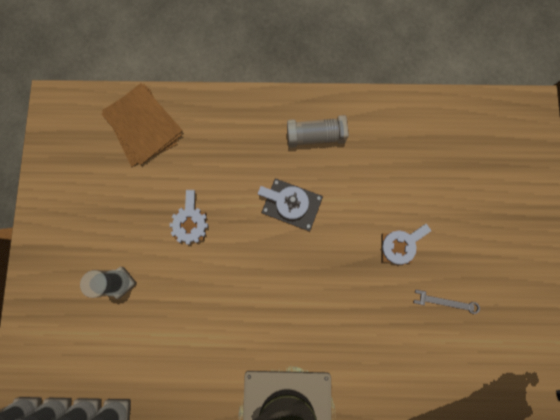

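View pics/scene0.png

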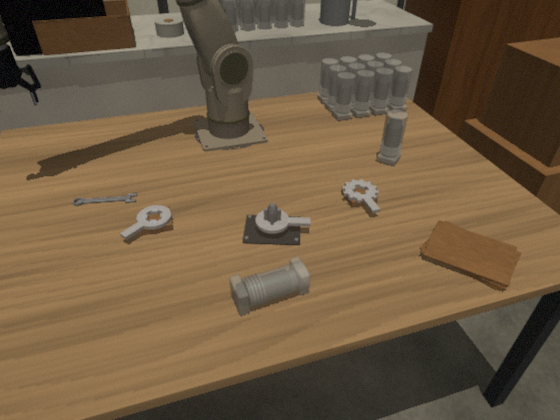

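Top view: the separator is at about (400,248) with its tab end at (428,229). The disc is at (189,225) with its tab end at (190,192), and the hub at (292,203) with its tab end at (261,191). I'll enlarge these three.

```bash
cat > h.py <<'E'
import numpy as np
from rig import arm
from scipy.spatial.transform import Rotation as R
def pix2w(n,uv,z,pose=None):
    m=arm.camera_model(n)
    T=m['pose'] if n!='wrist' else pose@m['T_tool_cam']
    d=T[:3,:3]@np.linalg.solve(m['intrinsics'],[*uv,1.]);o=T[:3,3]
    return o+d*(z-o[2])/d[2]
def w2pix(n,p,pose=None):
    m=arm.camera_model(n)
    T=m['pose'] if n!='wrist' else pose@m['T_tool_cam']
    c=m['intrinsics']@(T[:3,:3].T@(np.asarray(p)-T[:3,3]));return c[:2]/c[2]
def tool():
    s=arm.observe();T=np.eye(4);T[:3,:3]=R.from_quat(s['tool_rot']).as_matrix();T[:3,3]=s['tool_pos'];return T
E
python3 - <<'E'
import cv2,numpy as np
im=cv2.imread('pics/top0.png')
c=[]
for u,v in((378,210),(158,180),(252,170)):
    p=cv2.resize(im[v:v+66,u:u+66],None,fx=4,fy=4,interpolation=cv2.INTER_CUBIC)
    for k in range(0,66,10):
        cv2.putText(p,str(u+k),(k*4,8),0,.3,(0,255,255));cv2.putText(p,str(v+k),(0,k*4+4),0,.3,(0,255,0))
    c.append(p)
cv2.imwrite('pics/crop.png',np.hstack(c))
E
```

```text
(no output)
```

View pics/crop.png

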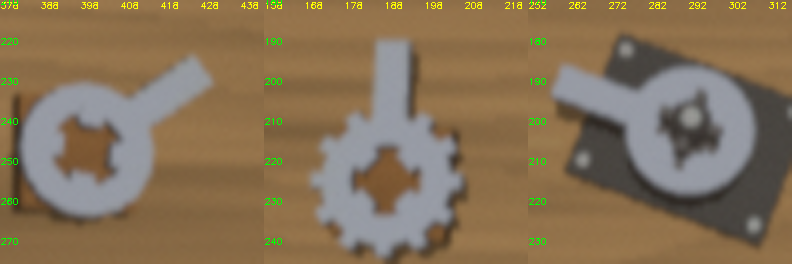

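```bash
python3 - <<'E'
from h import *
for n,c,t,z in(('sep',(399.75,247.4),(428.9,227),.03),('disc',(188.8,225.2),(190,190),.03),('hub',(292.5,202.9),(259.1,189.9),.04)):
    a=pix2w('top',c,z);b=pix2w('top',t,z);d=b-a;print(n,a.round(4),b.round(4),np.linalg.norm(d).round(4),np.degrees(np.arctan2(d[1],d[0])).round(1),'grip',(a+.8*d).round(4))
print(tool()[:3,:3].round(3))
E
```

```text
sep [ 0.4505 -0.3052  0.03  ] [ 0.5082 -0.3875  0.03  ] 0.1006 -54.9 grip [ 0.4967 -0.3711  0.03  ]
disc [0.5025 0.2803 0.03  ] [0.6029 0.2825 0.03  ] 0.1004 1.2 grip [0.5828 0.282  0.03  ]
hub [ 0.5685 -0.0085  0.04  ] [0.6041 0.0857 0.04  ] 0.1006 69.3 grip [0.5969 0.0668 0.04  ]
[[ 0.972  0.236 -0.   ]
 [ 0.236 -0.972  0.001]
 [-0.    -0.001 -1.   ]]
```

The lengths check out: each tab end comes out 100.4–100.6 mm from centre, against the nominal 100. I'll move over the separator tab with tool x pointing from the tab to the plate centre (yaw 125°).

Request:
arm_command --pt "0.047 -0.0175 0.015 0 0 0 0.4" --pt "0.047 -0.0175 0.015 0 0 0 0.4" --pt "0.047 -0.0175 0.015 0 0 0 0.4" --pt "0.047 -0.0175 0.015 0 0 0 0.4" --pt "0.047 -0.0175 0.015 0 0 0 0.4" --pt "0.047 -0.0175 0.015 0 0 0 0.4" --pt "0.047 -0.0175 0.015 0 0 0 0.4" --pt "0.047 -0.0175 0.015 0 0 0 0.4" --pt "0.047 -0.0175 0.015 0 0 0 0.4" --pt "0.047 -0.0175 0.015 0 0 0 0.4" --pt "0.047 -0.0175 0.015 0 0 0 0.4" --pt "0.047 -0.0175 0.015 0 0 0 0.4" --pt "0.047 -0.0175 0.015 0 0 0 0.4" --pt "0.047 -0.0175 0.015 0 0 0 0.4" --pt "0 0 0 0 0 -0.195 0.4" --pt "0 0 0 0 0 -0.195 0.4" --pt "0 0 0 0 0 -0.195 0.4" --pt "0 0 0 0 0 -0.195 0.4" --pt "0 0 0 0 0 -0.195 0.4" --pt "0 0 0 0 0 -0.195 0.4" --squeeze 110

```text
time_s: 1.77
tool_pos: [0.4961, -0.3714, 0.1299]
tool_rot: [0.916, 0.402, -0.0, -0.0]
wrist_force: [-0.7, -0.4, -1.1]
width: 0.701
finger_force: 0.0
```

Request:
arm_command --pt "0 0 0 0 0 -0.195 0.4" --pt "0 0 0 0 0 -0.195 0.4" --pt "0 0 0 0 0 -0.195 0.4" --pt "0 0 0 0 0 -0.195 0.4" --pt "0 0 0 0 0 -0.195 0.4" --pt "0 0 0 0 0 -0.195 0.4" --pt "0 0 0 0 0 -0.195 0.4" --pt "0 0 0 0 0 -0.195 0.4" --pt "0 0 0 0 0 -0.195 0.4" --pt "0 0 0 0 0 -0.195 0.4" --pt "0 0 0 0 0 -0.195 0.4" --pt "0 0 0 0 0 -0.195 0.4" --pt "0 0 0 0 0 -0.195 0.4" --pt "0 0 0 0 0 -0.195 0.4" --pt "0 0 0 0 0 0 0.4" --pt "0 0 0 0 0 0 0.4"

```text
time_s: 3.1
tool_pos: [0.4961, -0.3716, 0.13]
tool_rot: [0.46, 0.888, 0.0, -0.0]
wrist_force: [0.7, -0.3, 0.0]
width: 0.697
finger_force: 0.0
```

```bash
cat >> h.py <<'E'
def delta(p,yaw_deg):
    """tool-axis shift (in units) and turn about tool z (units) to reach world p, tool down at yaw"""
    T=tool();x,y=T[:3,0],T[:3,1];print('pos',T[:3,3].round(4),'yaw',np.degrees(np.arctan2(x[1],x[0])).round(2),'tz',T[:3,2].round(4),'t',arm.observe()['time_s'])
    d=T[:3,:3].T@(np.asarray(p)-T[:3,3]);a=(yaw_deg-np.degrees(np.arctan2(x[1],x[0]))+180)%360-180
    print('shift units',(d/.6).round(4),'mm',(d*1e3).round(1),'turn units',(-np.radians(a)/.5).round(3))
E
python3 - <<'E'
from h import *
import cv2
T=tool();im=arm.snapshot('wrist');np.save('T1.npy',T);cv2.imwrite('pics/w1.png',im)
delta([.4967,-.3711,.039],125.1)
for p in([.4967,-.3711,.03],[.4505,-.3052,.03],[.5082,-.3875,.03]):print(w2pix('wrist',p,T).round(1))
E
```

```text
pos [ 0.4961 -0.3716  0.13  ] yaw 125.14 tz [-3.e-04  4.e-04 -1.e+00] t 3.15
shift units [-0.      0.0013  0.1517] mm [-0.   0.8 91. ] turn units 0.001
[277.1 224.3]
[277.3  98. ]
[277.1 251.5]
```

View pics/w1.png

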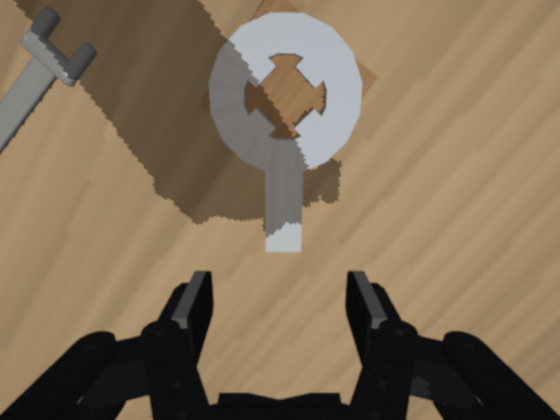

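The wrist view shows the separator ring centre at about (285.5,94) and the tab-end middle at (283,251.5), a few pixels right of the prediction. The wrench is well clear, at upper left.

```bash
python3 - <<'E'
from h import *
T=np.load('T1.npy')
# ring extremes and tab end
l,r,t=[pix2w('wrist',q,.03,T) for q in((209,92),(362,92),(287,12))]
e=pix2w('wrist',(283,251.5),.03,T);c=(l+r)/2
print('diam',np.linalg.norm(l-r),'e-top',np.linalg.norm(e-t))
d=(e-t)/np.linalg.norm(e-t);c=e-.1*d
print('c',c,'yaw',np.degrees(np.arctan2(-d[1],-d[0])),'mid',(l+r)/2)
c2=(l+r)/2; c2+= d*((c-c2)@d); d2=(e-c2)/np.linalg.norm(e-c2);print(c2,d2,np.degrees(np.arctan2(-d2[1],-d2[0])))
g=c2+.08*d2; print('wrench',pix2w('wrist',(70,60),0,T))
delta([*g[:2],.039],np.degrees(np.arctan2(-d2[1],-d2[0])))
E
```

```text
diam 0.09091760087290592 e-top 0.14588904834023955
c [ 0.45482518 -0.30274426  0.03      ] yaw 124.51696271052002 mid [ 0.45255612 -0.29958744  0.03      ]
[ 0.45475861 -0.30279004  0.03      ] [ 0.5673158  -0.82350033  0.        ] 124.5632593333302
wrench [ 3.25618063e-01 -3.64406741e-01  2.77555756e-17]
pos [ 0.4961 -0.3716  0.13  ] yaw 125.14 tz [-3.e-04  4.e-04 -1.e+00] t 3.15
shift units [-0.      0.0083  0.1517] mm [-0.  5. 91.] turn units 0.02
```

```bash
python3 - <<'E'
from h import *
T=np.load('T1.npy');print(T.round(4));m=arm.camera_model('wrist');print(m['T_tool_cam'].round(5));print((T@m['T_tool_cam']).round(4))
e=pix2w('wrist',(283,251.5),.03,T);print(e,(T[:3,:3].T@(e-T[:3,3])).round(4))
E
```

```text
[[-5.760e-01  8.175e-01 -3.000e-04  4.961e-01]
 [ 8.175e-01  5.760e-01  5.000e-04 -3.716e-01]
 [ 6.000e-04  0.000e+00 -1.000e+00  1.300e-01]
 [ 0.000e+00  0.000e+00  0.000e+00  1.000e+00]]
[[ 1.7000e-04 -9.4762e-01 -3.1939e-01  8.1820e-02]
 [ 1.0000e+00 -4.0000e-04  1.7000e-03  1.5800e-03]
 [-1.7400e-03 -3.1939e-01  9.4762e-01 -1.1875e-01]
 [ 0.0000e+00  0.0000e+00  0.0000e+00  1.0000e+00]]
[[ 0.8174  0.5456  0.185   0.4503]
 [ 0.5761 -0.775  -0.2596 -0.3038]
 [ 0.0018  0.3188 -0.9478  0.2488]
 [ 0.      0.      0.      1.    ]]
[ 0.5114902 -0.3851401  0.03     ] [-0.02    0.0048  0.1   ]
```

`camera_model` returns slightly different values each time, so I'll average many readings.

```bash
cat > cal.py <<'E'
from rig import arm
import numpy as np
for n in('wrist','top'):
    k='T_tool_cam' if n=='wrist' else 'pose'
    M=np.array([arm.camera_model(n)[k] for _ in range(40)])
    print(n,'mean',M.mean(0)[:3,3].round(4),'std',M.std(0)[:3,3].round(5),M.mean(0)[1,:3].round(4))
E
for i in 1 2 3;do python3 cal.py;done
```

```text
wrist mean [ 0.0818  0.0016 -0.1188] std [0. 0. 0.] [ 1.0e+00 -4.0e-04  1.7e-03]
top mean [0.3765 0.0087 1.1371] std [0. 0. 0.] [-0.9998 -0.0153  0.0146]
wrist mean [ 0.0818  0.0016 -0.1188] std [0. 0. 0.] [ 1.0e+00 -4.0e-04  1.7e-03]
top mean [0.3765 0.0087 1.1371] std [0. 0. 0.] [-0.9998 -0.0153  0.0146]
wrist mean [ 0.0818  0.0016 -0.1188] std [0. 0. 0.] [ 1.0e+00 -4.0e-04  1.7e-03]
top mean [0.3765 0.0087 1.1371] std [0. 0. 0.] [-0.9998 -0.0153  0.0146]
```

The first wrist model agrees with the finger symmetry in the picture (mid column 279.5), and the present one doesn't. I'll fix the first model in the helper.

```bash
cat >> h.py <<'E'
W0=np.array([[1.68962386e-04,-9.48049172e-01,-3.18123779e-01,8.38938877e-02],[9.99999645e-01,4.22902896e-04,-7.29182885e-04,-1.71871631e-04],[8.25836698e-04,-3.18123543e-01,9.48048907e-01,-1.18754238e-01],[0,0,0,1]])
_cm=arm.camera_model
class _A:
    def __getattr__(s,k):return getattr(_r,k)
    def camera_model(s,n):
        m=dict(_cm(n))
        if n=='wrist':m['T_tool_cam']=W0
        return m
_r=arm;arm=_A()
E
python3 - <<'E'
from h import *
T=np.load('T1.npy')
l,r,t,e=[pix2w('wrist',q,.03,T) for q in((209,92),(362,92),(287,12),(283,251.5))]
m=(l+r)/2
for p in(l,r,t,e,m):print(p.round(4),(T[:3,:3].T@(p-T[:3,3])*1e3).round(1))
print(np.linalg.norm(e-t))
for p in([.4967,-.3711,.03],[.4505,-.3052,.03]):print((T[:3,:3].T@(p-T[:3,3])*1e3).round(1))
E
```

```text
[ 0.4121 -0.3252  0.03  ] [ 86.2 -41.9 100. ]
[ 0.4864 -0.2728  0.03  ] [ 86.2  49.  100. ]
[ 0.4256 -0.2643  0.03  ] [128.2   4.1 100. ]
[ 0.5082 -0.3845  0.03  ] [-17.6   2.5 100. ]
[ 0.4493 -0.299   0.03  ] [ 86.2   3.5 100. ]
0.14583284673093602
[ -0.    0.8 100. ]
[ 80.4   1.  100. ]
```

Request:
arm_command --pt "0.0033 0.0033 0.03 0 0 0 0.4" --pt "0 0 0.03 0 0 0 0.4" --pt "0 0 0.03 0 0 0 0.4" --pt "0 0 0.03 0 0 0 0.4" --pt "0 0 0.02 0 0 0 0.4" --pt "0 0 0.012 0 0 0 0.4" --pt "0 0 0 0 0 0 0.4" --pt "0 0 0 0 0 0 -1" --pt "0 0 0 0 0 0 -1" --pt "0 0 0 0 0 0 -1" --pt "0 0 0 0 0 0 -1" --pt "0 0 0 0 0 0 -1" --pt "0 0 0 0 0 0 -1" --pt "0 0 0 0 0 0 -1" --pt "0 0 0 0 0 0 -1" --squeeze 110

```text
time_s: 4.4
tool_pos: [0.4974, -0.3692, 0.0404]
tool_rot: [0.459, 0.888, -0.0, 0.001]
wrist_force: [-1.0, 0.6, 5.8]
width: 0.247
finger_force: 108.0
```

Request:
arm_command --pt "0 0 -0.01 0 0 0 -1" --pt "0 0 -0.02 0 0 0 -1" --pt "0 0 -0.03 0 0 0 -1" --pt "0 0 -0.03 0 0 0 -1" --pt "0 0 -0.03 0 0 0 -1" --pt "0 0 -0.03 0 0 0 -1" --pt "0 0 -0.02 0 0 0 -1" --pt "0 0 -0.013 0 0 0 -1" --pt "0 0 0 0 0 0 -1" --pt "0 0 0 0 0 0 -1"

```text
time_s: 5.23
tool_pos: [0.4966, -0.3688, 0.1488]
tool_rot: [0.459, 0.888, -0.0, 0.0]
wrist_force: [-0.5, -1.1, -2.7]
width: 0.242
finger_force: 108.0
```

Request:
arm_command --pt "0.015 0.014 0 0 0 0 -1" --pt "0.028 0.026 0 0 0 0 -1" --pt "0.029 0.0275 0 0 0 0 -1" --pt "0.029 0.0275 0 0 0 0 -1" --pt "0.029 0.0275 0 0 0 0 -1" --pt "0.029 0.0275 0 0 0 0 -1" --pt "0.029 0.0275 0 0 0 0 -1" --pt "0.029 0.0275 0 0 0 0 -1" --pt "0.029 0.0275 0 0 0 0 -1" --pt "0.029 0.0275 0 0 0 0 -1" --pt "0.029 0.0275 0 0 0 0 -1" --pt "0.028 0.026 0 0 0 0 -1" --pt "0.015 0.016 0 0 0 0 -1" --pt "0 0 0 0 0 0 -1"

```text
time_s: 6.4
tool_pos: [0.5371, -0.0797, 0.1482]
tool_rot: [0.457, 0.89, 0.001, -0.001]
wrist_force: [-0.4, 0.8, -2.3]
width: 0.247
finger_force: 107.9
```

Request:
arm_command --pt "0 0 0 0 0 0.1 -1" --pt "0 0 0 0 0 0.19 -1" --pt "0 0 0 0 0 0.19 -1" --pt "0 0 0 0 0 0.19 -1" --pt "0 0 0 0 0 0.19 -1" --pt "0 0 0 0 0 0.19 -1" --pt "0 0 0 0 0 0.19 -1" --pt "0 0 0 0 0 0.19 -1" --pt "0 0 0 0 0 0.19 -1" --pt "0 0 0 0 0 0.19 -1" --pt "0 0 0 0 0 0.14 -1" --pt "0 0 0 0 0 0 -1" --pt "0 0 0 0 0 0 -1"

```text
time_s: 7.48
tool_pos: [0.5369, -0.0847, 0.1482]
tool_rot: [0.821, 0.571, -0.001, -0.0]
wrist_force: [0.8, 0.1, -2.3]
width: 0.249
finger_force: 107.9
```

```bash
python3 - <<'E'
from h import *
import cv2
T=tool();im=arm.snapshot('wrist');np.save('T2.npy',T);t=arm.snapshot('top')
cv2.imwrite('pics/top2.png',t)
a=cv2.resize(t[140:260,200:360],(560,420),interpolation=cv2.INTER_CUBIC)
cv2.imwrite('pics/w2.png',cv2.resize(np.hstack([im,a]),(800,300)))
cv2.imwrite('pics/w2raw.png',im);delta([.5395,-.0852,.16],69.3);print(_cm('wrist')['T_tool_cam'][:3,3]);print(arm.observe()['width'])
E
```

```text
pos [ 0.5372 -0.0847  0.1485] yaw 69.62 tz [-7.e-04 -0.e+00 -1.e+00] t 7.5833
shift units [ 0.0005  0.0039 -0.0192] mm [  0.3   2.3 -11.5] turn units 0.011Traceback (most recent call last):
  File "<stdin>", line 7, in <module>
NameError: name '_cm' is not defined
```

View pics/w2raw.png

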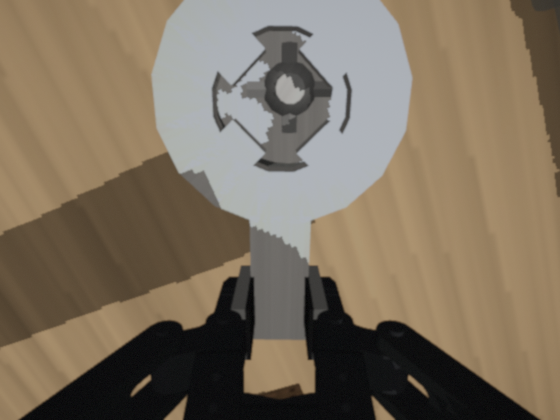

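The plate is held level (rim 260 px wide, matching its depth) and the hub shows through the bore. The cone tip is at about (290,88) and the bore centre at about (282,98). I'll zoom in for the fine offset.

```bash
python3 - <<'E'
import cv2
im=cv2.imread('pics/w2raw.png')[10:190,190:380]
p=cv2.resize(im,None,fx=3.3,fy=3.3,interpolation=cv2.INTER_CUBIC)
for k in range(0,190,20):
    cv2.putText(p,str(190+k),(int(k*3.3),10),0,.4,(0,0,255));cv2.putText(p,str(10+k),(0,int(k*3.3)+4),0,.4,(0,0,255))
cv2.imwrite('pics/c2.png',p)
E
```

```text
(no output)
```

View pics/c2.png

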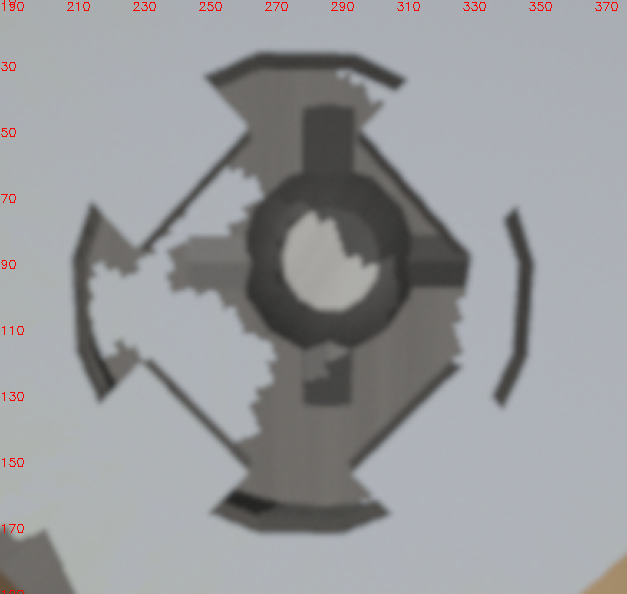

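```bash
cat >> h.py <<'E'
def plan(f,zt,L,Rt,U,D,tip,sv):
    """bore edge points on plate top zt; cone-tip disc centre at .09; spline ends (.075)"""
    T=np.load(f);tl=lambda q,z:(T[:3,:3].T@(pix2w('wrist',q,z,T)-T[:3,3]))*1e3
    l,r,u,d=[tl(q,zt) for q in(L,Rt,U,D)]
    print('bore',(r-l).round(1),(u-d).round(1));c=np.array([(u+d)[0]/2,(l+r)[1]/2])
    h=tl(tip,.09);s=(tl(sv[0],.075)+tl(sv[1],.075))/2;print('splines',(tl(sv[0],.075)-tl(sv[1],.075)).round(1))
    print('plate c (tool mm)',c.round(1),'hub tip',h.round(1),'spl',s.round(1),'move',(h[:2]-c).round(2))
    hw=T@np.r_[h/1e3,1];print('hub world',hw[:3].round(4))
E
python3 - <<'E'
from h import *
plan('T2.npy',.138,(212.1,97),(351.8,97),(282,25.8),(282,171.2),(290.2,88.9),[(289.4,41.5),(289.4,133)])
E
```

```text
bore [ 0.  49.1 -0.1] [48.8 -0.1 -0. ]
splines [44.8 -0.4 -0. ]
plate c (tool mm) [81.5  0.8] hub tip [87.2  5.1 58.2] spl [87.4  5.1 73.2] move [5.62 4.31]
hub world [ 0.572  -0.0048  0.09  ]
```

Request:
arm_command --pt "0.005 0.004 0 0 0 -0.012 -1" --pt "0.0043 0.0032 0 0 0 -0.012 -1" --pt "0 0 0.012 0 0 0 -1" --pt "0 0 0.016 0 0 0 -1" --pt "0 0 0.016 0 0 0 -1" --pt "0 0 0.01 0 0 0 -1" --pt "0 0 0 0 0 0 -1" --pt "0 0 0 0 0 0 -1"

```text
time_s: 8.25
tool_pos: [0.5431, -0.0808, 0.1158]
tool_rot: [0.818, 0.575, -0.0, -0.001]
wrist_force: [0.4, 0.2, -0.9]
width: 0.243
finger_force: 108.0
```

```bash
python3 - <<'E'
from h import *
import cv2
T=tool();im=arm.snapshot('wrist');np.save('T3.npy',T);delta([.5395,-.0852,.0604],69.3)
cv2.imwrite('pics/w3raw.png',im)
p=cv2.resize(im[0:200,180:400],None,fx=3,fy=3,interpolation=cv2.INTER_CUBIC)
for k in range(0,220,20):
    cv2.putText(p,str(180+k),(k*3,10),0,.4,(0,0,255));cv2.putText(p,str(k),(0,k*3+4),0,.4,(0,0,255))
cv2.imwrite('pics/c3.png',p)
E
```

```text
pos [ 0.5436 -0.0809  0.1164] yaw 70.18 tz [-2.e-04  1.e-04 -1.e+00] t 8.3
shift units [-0.0091 -0.0039  0.0934] mm [-5.5 -2.3 56. ] turn units 0.031
```

View pics/c3.png

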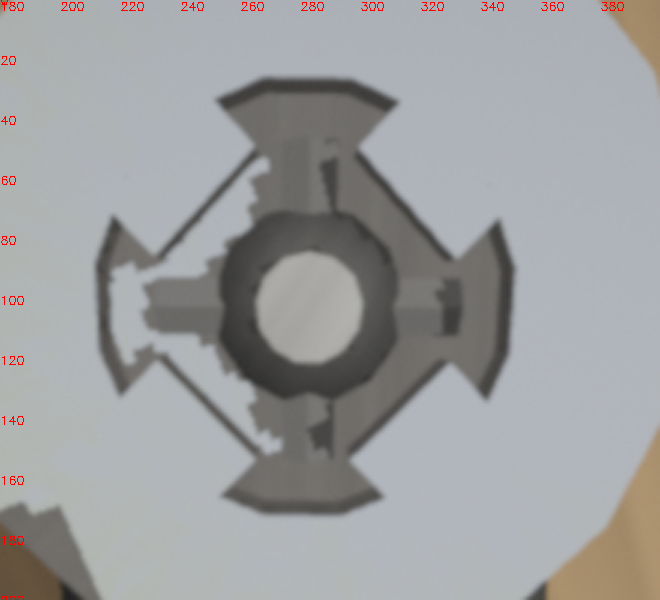

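```bash
python3 - <<'E'
from h import *
plan('T3.npy',.106,(212.3,98.7),(351.3,98.7),(282,25.7),(282,171.7),(283.3,102.2),[(283.5,46),(283.5,151.7)])
E
```

```text
bore [ 0.  48.8 -0.1] [48.9 -0.1 -0. ]
splines [43.9 -0.2 -0. ]
plate c (tool mm) [81.5  0.7] hub tip [81.6  1.4 25.8] spl [81.7  1.7 40.8] move [0.13 0.72]
hub world [ 0.5721 -0.0045  0.09  ]
```

Request:
arm_command --pt "0 0.0013 0.005 0 0 0 -1" --pt "0 0 0.01 0 0 0 -1" --pt "0 0 0.01 0 0 0 -1" --pt "0 0 0.01 0 0 0 -1" --pt "0 0 0.01 0 0 0 -1" --pt "0 0 0.01 0 0 0 -1" --pt "0 0 0 0 0 0 -1"

```text
time_s: 8.88
tool_pos: [0.5435, -0.0811, 0.082]
tool_rot: [0.818, 0.575, -0.001, -0.001]
wrist_force: [-0.8, 0.0, -1.2]
width: 0.245
finger_force: 108.0
```

Request:
arm_command --pt "0 0 0.01 0 0 0 -1" --pt "0 0 0.01 0 0 0 -1" --pt "0 0 0.008 0 0 0 -1" --pt "0 0 0.004 0 0 0 -1" --pt "0 0 0.002 0 0 0 -1" --pt "0 0 0 0 0 0 -1"

```text
time_s: 9.38
tool_pos: [0.5441, -0.0811, 0.0628]
tool_rot: [0.818, 0.575, -0.0, -0.0]
wrist_force: [-0.7, -0.0, -2.2]
width: 0.248
finger_force: 108.0
```

Request:
arm_command --pt "0 0 0.002 0 0 0 -1" --pt "0 0 0.002 0 0 0 -1" --pt "0 0 0 0 0 0 -1" --pt "0 0 0 0 0 0 -1"

```text
time_s: 9.72
tool_pos: [0.5445, -0.0812, 0.0609]
tool_rot: [0.818, 0.575, 0.0, 0.0]
wrist_force: [0.9, -0.1, -1.6]
width: 0.246
finger_force: 108.2
```

Request:
arm_command --pt "0 0 0.001 0 0 0 -1" --pt "0 0 0.001 0 0 0 -1" --pt "0 0 0.001 0 0 0 -1" --pt "0 0 0 0 0 0 -1"

```text
time_s: 10.05
tool_pos: [0.5446, -0.0813, 0.0598]
tool_rot: [0.818, 0.575, 0.0, 0.0]
wrist_force: [-4.7, -1.0, 10.2]
width: 0.248
finger_force: 109.6
```

Request:
arm_command --pt "0 0 0 0 0 0 -0.2" --pt "0 0 0 0 0 0 0" --pt "0 0 0 0 0 0 0.2" --pt "0 0 0 0 0 0 0.4" --pt "0 0 0 0 0 0 0.4" --pt "0 0 0 0 0 0 0.4" --pt "0 0 -0.02 0 0 0 0.4" --pt "0 0 -0.04 0 0 0 0.4" --pt "0 0 -0.05 0 0 0 0.4" --pt "0 0 -0.05 0 0 0 0.4" --pt "0 0 -0.04 0 0 0 0.4" --pt "0 0 0 0 0 0 0.4" --pt "0 0 0 0 0 0 0.4"

```text
time_s: 11.13
tool_pos: [0.5451, -0.0812, 0.181]
tool_rot: [0.818, 0.575, 0.001, 0.001]
wrist_force: [-0.7, -0.4, -0.9]
width: 0.699
finger_force: 0.0
```

```bash
python3 - <<'E'
from h import *
import cv2
T=tool();im=arm.snapshot('wrist');np.save('T4.npy',T);t=arm.snapshot('top');sc=arm.snapshot('scene')
cv2.imwrite('pics/w4raw.png',im)
f=lambda a:cv2.resize(a,(400,300),interpolation=cv2.INTER_CUBIC)
cv2.imwrite('pics/m4.png',np.vstack([np.hstack([f(im),f(t[155:275,220:380])]),np.hstack([f(sc[150:270,200:360]),f(t[160:265,120:260])])]))
delta([.5828,.282,.13],1.2)
for n,p in(('hubc',[.572,-.0047,.05]),('rimR',[.572,-.0047,.04])):print(n,w2pix('wrist',p,T))
E
```

```text
pos [ 0.5437 -0.0811  0.1782] yaw 70.18 tz [-1.4e-03  2.0e-04 -1.0e+00] t 11.2833
shift units [ 0.5915 -0.1438  0.0803] mm [354.9 -86.3  48.2] turn units 2.408
hubc [277.85681339 100.49902038]
rimR [277.86053052 100.33222328]
```

View pics/m4.png

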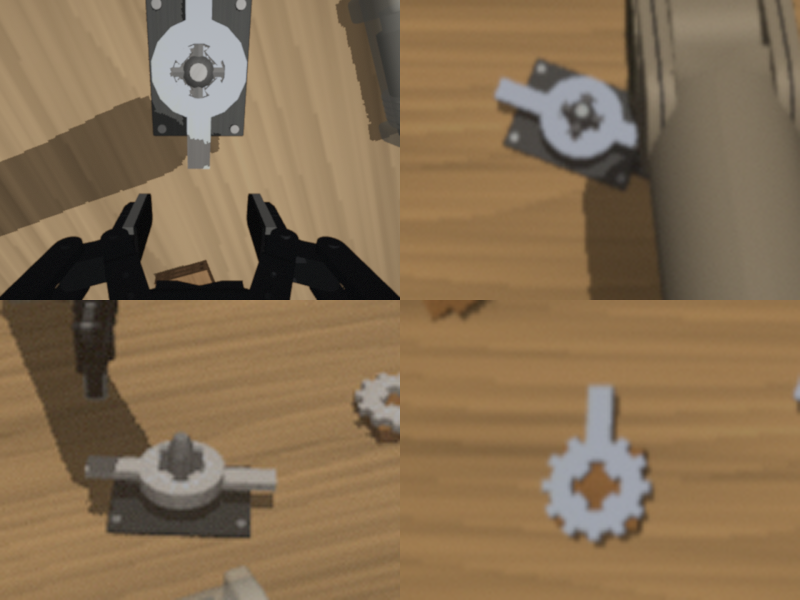

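The separator is seated flat with its tab opposite the end plate's tab. Next is the disc.

Request:
arm_command --pt "0.03 -0.007 0 0 0 0 0.4" --pt "0.04 -0.01 0 0 0 0 0.4" --pt "0.04 -0.01 0 0 0 0 0.4" --pt "0.04 -0.01 0 0 0 0 0.4" --pt "0.04 -0.01 0 0 0 0 0.4" --pt "0.04 -0.01 0 0 0 0 0.4" --pt "0.04 -0.01 0 0 0 0 0.4" --pt "0.04 -0.01 0.005 0 0 0 0.4" --pt "0.04 -0.01 0.01 0 0 0 0.4" --pt "0.04 -0.01 0.01 0 0 0 0.4" --pt "0.04 -0.01 0.01 0 0 0 0.4" --pt "0.04 -0.01 0.01 0 0 0 0.4" --pt "0.04 -0.01 0.01 0 0 0 0.4" --pt "0.04 -0.01 0.01 0 0 0 0.4" --pt "0.04 -0.01 0.01 0 0 0 0.4" --pt "0.007 0 0 0 0 0 0.4" --pt "0 0 0 0 0 0.185 0.4" --pt "0 0 0 0 0 0.185 0.4" --pt "0 0 0 0 0 0.185 0.4" --pt "0 0 0 0 0 0.185 0.4"

```text
time_s: 12.95
tool_pos: [0.5824, 0.2851, 0.1327]
tool_rot: [0.911, 0.412, -0.001, 0.0]
wrist_force: [-0.4, 0.5, 0.5]
width: 0.705
finger_force: 0.0
```

Request:
arm_command --pt "0 0 0 0 0 0.185 0.4" --pt "0 0 0 0 0 0.185 0.4" --pt "0 0 0 0 0 0.185 0.4" --pt "0 0 0 0 0 0.185 0.4" --pt "0 0 0 0 0 0.185 0.4" --pt "0 0 0 0 0 0.185 0.4" --pt "0 0 0 0 0 0.185 0.4" --pt "0 0 0 0 0 0.185 0.4" --pt "0 0 0 0 0 0.185 0.4" --pt "0 0 0 0 0 0 0.4" --pt "0 0 0 0 0 0 0.4"

```text
time_s: 13.87
tool_pos: [0.5825, 0.2853, 0.1331]
tool_rot: [1.0, 0.013, -0.001, 0.0]
wrist_force: [-0.1, -0.5, -0.1]
width: 0.699
finger_force: 0.0
```

```bash
python3 - <<'E'
from h import *
import cv2
T=tool();im=arm.snapshot('wrist');np.save('T5.npy',T);cv2.imwrite('pics/w5.png',im);delta([.585,.285,.04],1.2)
hsv=cv2.cvtColor(im,cv2.COLOR_BGR2HSV);m=((hsv[...,1]<45)&(hsv[...,2]>85)).astype(np.uint8)
n,lab,st,ce=cv2.connectedComponentsWithStats(m)
for i in range(1,n):
    if st[i,4]>300:print(st[i],ce[i].round(1))
i=1+st[1:,4].argmax();mm=lab==i
for r in range(st[i,1],st[i,1]+st[i,3],8):
    c=np.where(mm[r])[0];print(r,c.min(),c.max(),len(c),end='; ')
for p in([.585,.285,.03],[.605,.285,.03]):print(w2pix('wrist',p,T))
E
```

```text
pos [0.5825 0.2854 0.1333] yaw 1.46 tz [-9.e-04 -7.e-04 -1.e+00] t 13.9167
shift units [0.0042 0.0007 0.1554] mm [ 2.5  0.4 93.3] turn units 0.009
[  210   189   139   189 12125] [279.9 296.5]
189 266 297 32; 197 264 300 37; 205 264 299 36; 213 263 299 37; 221 264 299 36; 229 264 299 36; 237 264 298 35; 245 264 297 34; 253 264 297 34; 261 264 297 34; 269 237 323 76; 277 241 320 80; 285 218 340 115; 293 214 345 117; 301 222 338 100; 309 218 339 87; 317 213 345 68; 325 210 348 75; 333 221 337 84; 341 217 334 101; 349 220 338 119; 357 240 317 78; 365 240 316 77; 373 271 284 14; [279.91071664 222.3429901 ]
[280.70381288 193.93460835]
```

```bash
python3 - <<'E'
from h import *
T=np.load('T5.npy')
for q in((281.7,189),(281.7,205),(280.5,257),(279.3,321),(278,374)):
    p=pix2w('wrist',q,.03,T);print(p.round(4),((T[:3,:3].T@(p-T[:3,3]))*1e3).round(1))
E
```

```text
[0.6084 0.2844 0.03  ] [ 26.    1.5 103.1]
[0.5974 0.2841 0.03  ] [ 14.9   1.5 103.1]
[0.5591 0.2839 0.03  ] [-23.3   0.8 103.2]
[0.506  0.2834 0.03  ] [-7.640e+01 -1.000e-01  1.032e+02]
[0.4562 0.2831 0.03  ] [-126.2   -1.1  103.3]
```

Request:
arm_command --pt "0.01 0.002 0.03 0 0 0.02 0.4" --pt "0 0 0.03 0 0 0 0.4" --pt "0 0 0.03 0 0 0 0.4" --pt "0 0 0.03 0 0 0 0.4" --pt "0 0 0.02 0 0 0 0.4" --pt "0 0 0.0145 0 0 0 0.4" --pt "0 0 0 0 0 0 0.4" --pt "0 0 0 0 0 0 -1" --pt "0 0 0 0 0 0 -1" --pt "0 0 0 0 0 0 -1" --pt "0 0 0 0 0 0 -1" --pt "0 0 0 0 0 0 -1" --pt "0 0 0 0 0 0 -1" --pt "0 0 0 0 0 0 -1" --pt "0 0 0 0 0 0 -1" --squeeze 110

```text
time_s: 15.17
tool_pos: [0.5895, 0.285, 0.0422]
tool_rot: [1.0, 0.006, 0.001, -0.0]
wrist_force: [-0.3, -0.1, 6.0]
width: 0.246
finger_force: 108.5
```

Request:
arm_command --pt "0 0 -0.01 0 0 0 -1" --pt "0 0 -0.02 0 0 0 -1" --pt "0 0 -0.03 0 0 0 -1" --pt "0 0 -0.03 0 0 0 -1" --pt "0 0 -0.03 0 0 0 -1" --pt "0 0 -0.03 0 0 0 -1" --pt "0 0 -0.02 0 0 0 -1" --pt "0 0 -0.015 0 0 0 -1" --pt "0 0 0 0 0 0 -1" --pt "0 0 0 0 0 0 -1"

```text
time_s: 16.0
tool_pos: [0.5888, 0.2846, 0.1521]
tool_rot: [1.0, 0.006, 0.0, 0.0]
wrist_force: [-0.6, -0.4, -2.7]
width: 0.243
finger_force: 108.0
```

```bash
python3 - <<'E'
from h import *
a=np.radians(69.9);h=np.array([.572,-.0047])+.08*np.array([np.cos(a),np.sin(a)]);delta([*h,.15],69.9)
E
```

```text
pos [0.5888 0.2846 0.1521] yaw 0.7 tz [ 1.e-04 -2.e-04 -1.e+00] t 16.0
shift units [0.0135 0.3571 0.0036] mm [  8.1 214.3   2.1] turn units -2.415
```

Request:
arm_command --pt "0.0135 0.018 0 0 0 0 -1" --pt "0 0.035 0 0 0 0 -1" --pt "0 0.035 0 0 0 0 -1" --pt "0 0.035 0 0 0 0 -1" --pt "0 0.035 0 0 0 0 -1" --pt "0 0.035 0 0 0 0 -1" --pt "0 0.035 0 0 0 0 -1" --pt "0 0.035 0 0 0 0 -1" --pt "0 0.035 0 0 0 0 -1" --pt "0 0.035 0 0 0 0 -1" --pt "0 0.024 0 0 0 0 -1" --pt "0 0 0 0 0 0 -1"

```text
time_s: 17.0
tool_pos: [0.5997, 0.0647, 0.1509]
tool_rot: [1.0, 0.003, -0.001, 0.001]
wrist_force: [1.0, -1.8, -1.8]
width: 0.245
finger_force: 108.1
```

Request:
arm_command --pt "0 0 0 0 0 -0.105 -1" --pt "0 0 0 0 0 -0.19 -1" --pt "0 0 0 0 0 -0.19 -1" --pt "0 0 0 0 0 -0.19 -1" --pt "0 0 0 0 0 -0.19 -1" --pt "0 0 0 0 0 -0.19 -1" --pt "0 0 0 0 0 -0.19 -1" --pt "0 0 0 0 0 -0.19 -1" --pt "0 0 0 0 0 -0.19 -1" --pt "0 0 0 0 0 -0.19 -1" --pt "0 0 0 0 0 -0.19 -1" --pt "0 0 0 0 0 -0.19 -1" --pt "0 0 0 0 0 -0.19 -1" --pt "0 0 0.01 0 0 -0.03 -1" --pt "0 0 0.02 0 0 0 -1" --pt "0 0 0.01 0 0 0 -1" --pt "0 0 0 0 0 0 -1" --pt "0 0 0 0 0 0 -1"

```text
time_s: 18.5
tool_pos: [0.599, 0.0706, 0.1272]
tool_rot: [0.82, 0.572, -0.001, -0.0]
wrist_force: [0.4, -0.4, -1.0]
width: 0.243
finger_force: 108.1
```

```bash
python3 - <<'E'
from h import *
import cv2
T=tool();im=arm.snapshot('wrist');np.save('T6.npy',T);delta([.5995,.0704,.0722],69.9)
cv2.imwrite('pics/w6raw.png',im)
for p in([.572,-.0047,.09],):print(w2pix('wrist',p,T))
p=cv2.resize(im[220:420,170:390],None,fx=3,fy=3,interpolation=cv2.INTER_CUBIC)
for k in range(0,220,20):
    cv2.putText(p,str(170+k),(k*3,10),0,.4,(0,0,255));cv2.putText(p,str(220+k),(0,k*3+4),0,.4,(0,0,255))
cv2.imwrite('pics/c6.png',p)
E
```

```text
pos [0.5994 0.0707 0.1279] yaw 69.84 tz [-6.e-04  0.e+00 -1.e+00] t 18.55
shift units [-0.0004  0.0004  0.0928] mm [-0.3  0.2 55.7] turn units -0.002
[280.55766117 396.68104518]
```

View pics/c6.png

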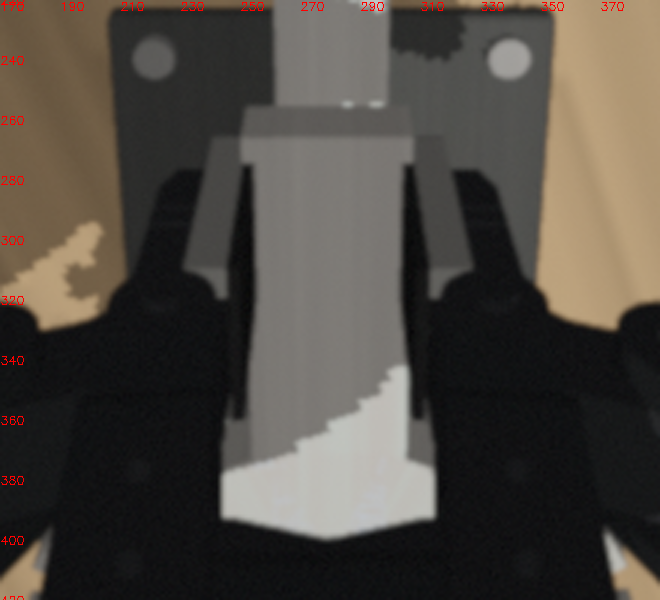

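The camera is on the outboard side here, so the hub itself is hidden. The disc's tab end (top front edge at row 265.7, cols 251–307.7) and the end plate's tab below it (cols 261.3–299.3) can both be compared, since each reaches 100 mm.

```bash
python3 - <<'E'
from h import *
import cv2
T=np.load('T6.npy');im=cv2.imread('pics/w6raw.png');g=im.mean(2)
pr=g[:,272:289].mean(1);d=np.diff(pr);print([(i,d[i].round(0)) for i in range(100,290) if abs(d[i])>6])
for r in (185,195,205,215,225,235,245,275,285,300):
    s=np.diff(g[r-2:r+3,225:335].mean(0));print(r,[(225+i,s[i].round(0)) for i in range(len(s)) if abs(s[i])>12])
E
```

```text
[(188, np.float64(-10.0)), (189, np.float64(-17.0)), (190, np.float64(-18.0)), (191, np.float64(-10.0)), (203, np.float64(26.0)), (204, np.float64(45.0)), (205, np.float64(18.0)), (210, np.float64(-7.0)), (211, np.float64(-7.0)), (218, np.float64(-8.0)), (219, np.float64(-8.0)), (254, np.float64(-14.0)), (255, np.float64(-17.0)), (264, np.float64(10.0)), (265, np.float64(12.0))]
185 [(259, np.float64(15.0)), (260, np.float64(14.0))]
195 [(288, np.float64(15.0)), (289, np.float64(20.0))]
205 [(273, np.float64(19.0)), (274, np.float64(15.0)), (299, np.float64(-22.0)), (300, np.float64(-21.0)), (321, np.float64(12.0)), (322, np.float64(13.0))]
215 [(279, np.float64(13.0)), (280, np.float64(26.0)), (281, np.float64(22.0)), (298, np.float64(-21.0)), (299, np.float64(-40.0)), (300, np.float64(-33.0)), (319, np.float64(14.0)), (320, np.float64(23.0)), (321, np.float64(15.0))]
225 [(259, np.float64(18.0)), (260, np.float64(35.0)), (261, np.float64(19.0)), (298, np.float64(-24.0)), (299, np.float64(-34.0)), (300, np.float64(-21.0))]
235 [(259, np.float64(12.0)), (260, np.float64(30.0)), (261,
[... 537 characters left out ...]
9.0)), (252, np.float64(13.0)), (253, np.float64(35.0)), (254, np.float64(35.0)), (255, np.float64(17.0)), (302, np.float64(-19.0)), (303, np.float64(-35.0)), (304, np.float64(-34.0)), (308, np.float64(20.0)), (309, np.float64(17.0)), (321, np.float64(-16.0)), (322, np.float64(-19.0))]
300 [(231, np.float64(16.0)), (232, np.float64(19.0)), (245, np.float64(-14.0)), (246, np.float64(-22.0)), (247, np.float64(-13.0)), (253, np.float64(32.0)), (254, np.float64(43.0)), (255, np.float64(22.0)), (302, np.float64(-26.0)), (303, np.float64(-43.0)), (304, np.float64(-28.0)), (310, np.float64(17.0)), (311, np.float64(22.0)), (324, np.float64(-14.0)), (325, np.float64(-19.0)), (326, np.float64(-13.0))]
```

```bash
python3 - <<'E'
from h import *
T=np.load('T6.npy')
for n,q,z in(('hub tab end top',(280.3,204.8),.04),('hub tab end bot',(280.3,190.3),.03),('hub tab row225',(280.3,225.5),.04),('hub row245',(280.3,245.5),.04),('hub L',(260.8,225.5),.04),('hub R',(300,225.5),.04),('disc end top',(279.3,265.6),.1157),('disc end bot',(279.3,255.5),.1057),('disc L285',(254.3,285.5),.1157),('disc R285',(304,285.5),.1157),('disc L300',(254.4,300),.1157),('disc R300',(303.8,300),.1157)):
    p=pix2w('wrist',q,z,T);print(n,p.round(4),((T[:3,:3].T@(p-T[:3,3]))*1e3).round(1))
E
```

```text
hub tab end top [0.6063 0.0892 0.04  ] [20.   0.5 87.2]
hub tab end bot [0.6086 0.0954 0.03  ] [26.7  0.5 97.2]
hub tab row225 [0.6016 0.0763 0.04  ] [ 6.3  0.5 87.2]
hub row245 [0.5968 0.0634 0.04  ] [-7.4  0.5 87.2]
hub L [0.59   0.0806 0.04  ] [  6.3 -11.8  87.2]
hub R [0.6133 0.0721 0.04  ] [ 6.3 13.  87.2]
disc end top [0.6048 0.0866 0.1157] [17.  -0.1 11.5]
disc end bot [0.6047 0.0865 0.1057] [16.9 -0.1 21.5]
disc L285 [0.5916 0.0814 0.1157] [  7.6 -10.7  11.5]
disc R285 [0.6114 0.0742 0.1157] [ 7.6 10.4 11.5]
disc L300 [0.589  0.0748 0.1157] [  0.5 -10.9  11.5]
disc R300 [0.609  0.0675 0.1157] [ 0.6 10.5 11.5]
```

Request:
arm_command --pt "0.0042 0.0008 0.01 0 0 0 -1" --pt "0 0 0.012 0 0 0 -1" --pt "0 0 0.012 0 0 0 -1" --pt "0 0 0.008 0 0 0 -1" --pt "0 0 0 0 0 0 -1"

```text
time_s: 18.97
tool_pos: [0.6, 0.0726, 0.1013]
tool_rot: [0.82, 0.573, -0.001, -0.001]
wrist_force: [0.3, 0.1, -2.0]
width: 0.241
finger_force: 108.1
```

Request:
arm_command --pt "0 0 0.005 0 0 0 -1" --pt "0 0 0.005 0 0 0 -1" --pt "0 0 0.004 0 0 0 -1" --pt "0 0 0 0 0 0 -1"

```text
time_s: 19.3
tool_pos: [0.6007, 0.0727, 0.0941]
tool_rot: [0.82, 0.573, -0.0, -0.0]
wrist_force: [-0.8, 0.1, -0.3]
width: 0.242
finger_force: 108.1
```

Underside is at 72 mm with no contact force, so the disc has entered the splines.

Request:
arm_command --pt "0 0 0.008 0 0 0 -1" --pt "0 0 0.008 0 0 0 -1" --pt "0 0 0.008 0 0 0 -1" --pt "0 0 0.006 0 0 0 -1" --pt "0 0 0.003 0 0 0 -1" --pt "0 0 0 0 0 0 -1"

```text
time_s: 19.8
tool_pos: [0.6006, 0.0728, 0.0742]
tool_rot: [0.82, 0.573, -0.0, -0.0]
wrist_force: [-1.0, 0.1, -1.8]
width: 0.245
finger_force: 108.1
```

Request:
arm_command --pt "0 0 0.001 0 0 0 -1" --pt "0 0 0.001 0 0 0 -1" --pt "0 0 0 0 0 0 -1" --pt "0 0 0 0 0 0 -1"

```text
time_s: 20.13
tool_pos: [0.601, 0.0728, 0.0737]
tool_rot: [0.82, 0.573, 0.0, 0.0]
wrist_force: [-0.9, -0.1, -1.2]
width: 0.246
finger_force: 108.1
```

Request:
arm_command --pt "0 0 0.001 0 0 0 -1" --pt "0 0 0.001 0 0 0 -1" --pt "0 0 0.0005 0 0 0 -1" --pt "0 0 0 0 0 0 -1"

```text
time_s: 20.47
tool_pos: [0.6011, 0.0729, 0.0725]
tool_rot: [0.82, 0.573, 0.0, 0.0]
wrist_force: [-0.9, -0.5, 3.2]
width: 0.239
finger_force: 108.7
```

Contact is starting at the expected height. I'll press slightly, release and lift off.

Request:
arm_command --pt "0 0 0.001 0 0 0 -1" --pt "0 0 0 0 0 0 -1" --pt "0 0 0 0 0 0 -0.2" --pt "0 0 0 0 0 0 0" --pt "0 0 0 0 0 0 0.2" --pt "0 0 0 0 0 0 0.4" --pt "0 0 0 0 0 0 0.4" --pt "0 0 0 0 0 0 0.4" --pt "0 0 -0.02 0 0 0 0.4" --pt "0 0 -0.04 0 0 0 0.4" --pt "0 0 -0.05 0 0 0 0.4" --pt "0 0 -0.05 0 0 0 0.4" --pt "0.03 0 -0.04 0 0 0 0.4" --pt "0.05 0 0 0 0 0 0.4" --pt "0.05 0 0 0 0 0 0.4" --pt "0.05 0 0 0 0 0 0.4" --pt "0.05 0 0 0 0 0 0.4" --pt "0.05 0 0 0 0 0 0.4" --pt "0 0 0 0 0 0 0.4"

```text
time_s: 22.05
tool_pos: [0.6577, 0.2378, 0.192]
tool_rot: [0.818, 0.575, 0.001, -0.002]
wrist_force: [0.7, 0.6, 0.8]
width: 0.7
finger_force: 0.0
```

```bash
python3 - <<'E'
from h import *
import cv2
t=arm.snapshot('top');sc=arm.snapshot('scene')
f=lambda a:cv2.resize(a,(400,300),interpolation=cv2.INTER_CUBIC)
cv2.imwrite('pics/m7.png',np.vstack([np.hstack([f(t),f(t[165:240,245:345])]),np.hstack([f(sc),f(sc[180:255,225:325])])]))
print(arm.observe()['time_s'],arm.observe()['tool_pos'])
E
```

```text
22.15 [0.6582325  0.2323416  0.19195672]
```

View pics/m7.png

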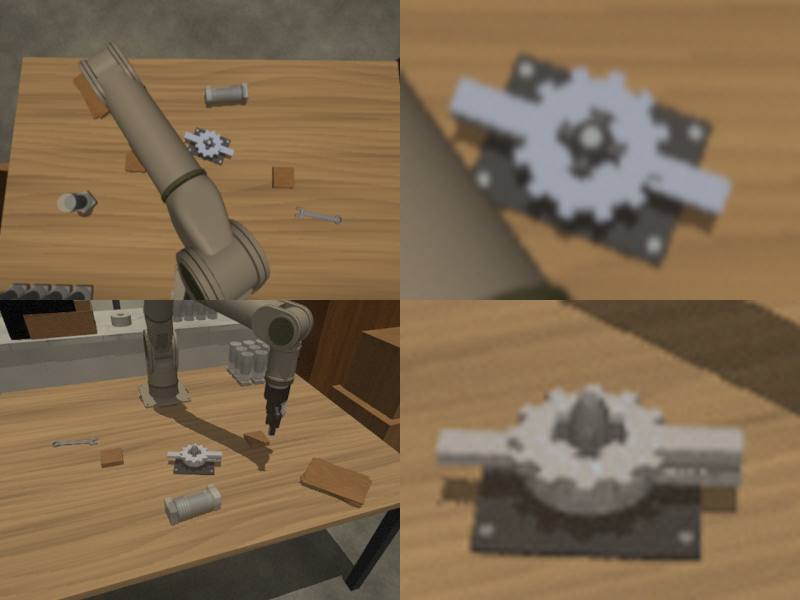

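Both plates lie flat on the hub: the separator tab is opposite the end plate's tab and the disc tab is right above it. The bystanders haven't moved and the gripper is clear.

```bash
python3 -c "
from rig import arm
print(arm.close_job())"
```

```text
the job is handed in; nothing more can be done
None
```

The job is handed in at about 22 s of the 66 s allowed: the last pictures show the separator (tab opposite the end plate's) and the disc (tab above it) flat on the hub, with tubes and wrench untouched; no verdict was returned.

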